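# Pack the heavier fastener tin at the bottom

### The job

One of the two identical small tins holds steel bolts, the other plastic trim clips. Heft them one after the other, first the one on the robot's left, then the one on its right, lifting each a few centimetres off the bench before anything is packed; then stand the heavier one in the low cardboard carton first, and stack the lighter one squarely on top of it. Keep the tins upright and set them down without dropping them.

Things in the scene. Friction and masses are not known exactly. Their poses are not given: they have to be found in the camera images.
- tin_left_center (a point): the left (+y) one of two identical closed bare-metal tins with dark flat lids: upright cylinder, 56 mm diameter, 60 mm high. One of the two weighs 0.5 to 0.65 kg, the other about 0.2 kg; only the weight tells which. Not part of the job: a tin as wide but 117 mm tall and a squat white one, further back. The point is the tin's centre, 30 mm above its base; z up its axis.
- tin_right_center (a point): the right (-y) one of two identical closed bare-metal tins with dark flat lids: upright cylinder, 56 mm diameter, 60 mm high. One of the two weighs 0.5 to 0.65 kg, the other about 0.2 kg; only the weight tells which. Not part of the job: a tin as wide but 117 mm tall and a squat white one, further back. The point is the tin's centre, 30 mm above its base; z up its axis.
- carton_floor (a point): the low, open cardboard carton, fixed to the bench: outside 180 x 180 x 40 mm, walls and floor 5 mm thick, inside 170 x 170 mm and 35 mm deep. The point is the centre of its inner floor, 5 mm above the bench; x and y run along its sides, z up.
Not all that is in view belongs to the job. What is shaped like the part that bears tin_left_center but purple or red is not meant.

How it is judged (in metres and radians):
On the way, in this order (a step that is already met when the one before it is completed fails the run):
1. the tin on the robot's left is lifted at least 15 mm, the other standing on the bench and the carton empty (height (world z) of tin_left_center above 0.045 m and height (world z) of tin_right_center below 0.036 m and horizontal distance between each of tin_left_center, tin_right_center and carton_floor above 0.12 m), for 0.1 s.
2. the tin on the robot's right is lifted at least 15 mm, the other standing on the bench and the carton empty (height (world z) of tin_right_center above 0.045 m and height (world z) of tin_left_center below 0.036 m and horizontal distance between each of tin_right_center, tin_left_center and carton_floor above 0.12 m), for 0.1 s.
3. the heavier tin (over 3.5 N) stands upright on the carton's floor, let go, while the other is still outside the carton (((x of tin_left_center in the frame of carton_floor between -0.06 and 0.06 m and y of tin_left_center in the frame of carton_floor between -0.06 and 0.06 m and z of tin_left_center in the frame of carton_floor between 0.024 and 0.036 m and angle between tin_left_center's own z axis and vertical below 0.17 rad and horizontal distance between tin_right_center and carton_floor above 0.12 m and contact force between the fingers and tin_left below 0.1 N and contact force between tin_left and carton above 3.5 N) or (x of tin_right_center in the frame of carton_floor between -0.06 and 0.06 m and y of tin_right_center in the frame of carton_floor between -0.06 and 0.06 m and z of tin_right_center in the frame of carton_floor between 0.024 and 0.036 m and angle between tin_right_center's own z axis and vertical below 0.17 rad and horizontal distance between tin_left_center and carton_floor above 0.12 m and contact force between the fingers and tin_right below 0.1 N and contact force between tin_right and carton above 3.5 N))), for 0.1 s.
At the end, for the whole second after the job is handed in: The heavier tin stands upright (within 10 degrees) on the carton's floor; the lighter tin (under 3.5 N) stands upright (within 10 degrees) on top of it, the two axes within 18 mm of each other; both are at rest (((x of tin_left_center in the frame of carton_floor between -0.06 and 0.06 m and y of tin_left_center in the frame of carton_floor between -0.06 and 0.06 m and z of tin_left_center in the frame of carton_floor between 0.024 and 0.036 m and angle between each of tin_left_center, tin_right_center's own z axis and vertical below 0.17 rad and horizontal distance between tin_right_center and tin_left_center below 0.018 m and z of tin_right_center in the frame of tin_left_center between 0.054 and 0.066 m and contact force between tin_right and tin_left below 3.5 N) or (x of tin_right_center in the frame of carton_floor between -0.06 and 0.06 m and y of tin_right_center in the frame of carton_floor between -0.06 and 0.06 m and z of tin_right_center in the frame of carton_floor between 0.024 and 0.036 m and angle between each of tin_right_center, tin_left_center's own z axis and vertical below 0.17 rad and horizontal distance between tin_left_center and tin_right_center below 0.018 m and z of tin_left_center in the frame of tin_right_center between 0.054 and 0.066 m and contact force between tin_left and tin_right below 3.5 N)) and linear speed of each of tin_left, tin_right below 0.02 m/s); the robot touches nothing.
It fails at once if a tin is tipped by more than 45 degrees (angle between any of tin_left_center, tin_right_center's own z axis and vertical above 0.785 rad).
It fails at once if a tin is dropped (falls freely by more than about 30 mm) ((linear speed of tin_left above 0.75 m/s and contact force between the fingers and tin_left below 0.1 N) or (linear speed of tin_right above 0.75 m/s and contact force between the fingers and tin_right below 0.1 N)).
It also fails if it takes over 72 s, if anything falls off the work surface, if the arm or the gripper's body presses on something with over 40 N, if the wrist force passes 120 N, or if a joint passes its speed limit or range.

### The arm

A 6-joint arm with a two-finger parallel gripper is mounted at the origin on the work surface. World frame = base frame: x ahead of the robot, y to its left, z up, the work surface at z = 0. Lengths are in m, angles in degrees, forces in N, time in s.
With the tool pointing down it reaches from about 0.35 to 0.95 m from the base axis. Payload 17.4 kg.
Tool frame: the origin (TCP) lies between the finger pads; the fingertips stand 11 mm ahead of it and the grasp point (between the pads) lies 8 mm behind it (tip_reach is the z of the fingertips in the tool frame, in m); z points along the fingers, y is the direction in which the jaws open and shut (so a half turn about z gives the same grasp; the last joint's range is limited). The gripper opens to 93 mm and grips with 3 to 60 N. Pads are 15 mm wide; open, the fingers measure 128 mm over their backs; the gripper's body (75 mm by 188 mm) begins 65 mm behind the grasp point.
Start: joints at [75.069, 6.646, 82.598, -0, 90.757, -2.166], TCP at [0.149, 0.658, 0.23] pointing down, gripper open.
Joint ranges: [-162.19, 162.19], [-47.58, 125.68], [4.15, 143.07], [-65.23, 245.23], [0.69, 171.88], [-170.13, 170.13]. Speed limits (degrees/s): [108.29, 108.29, 127.2, 180, 180, 180].

### API

Orientations are given as [roll, pitch, yaw] about the fixed x, y, z axes, in that order (R = Rz(yaw) Ry(pitch) Rx(roll)).
In Python, from plant import sense, snapshot, hand_in, tip_reach gives the robot as it stands.
- The arm moves only by the tool move_arm, never from a script. Its argument "commands" is text: rows parted by semicolons, each of 4 numbers parted by spaces: the shift along the world's x, y, z in mm, then the turn about the world's z in rad. In form: dx dy dz roll; .... A call has 1 to 12 rows; each row shifts and turns the pose as measured when the row begins; what a row does not reach is not made up. A row lasts 1/12 s, in which the tool goes at most 41.7 mm and 7.16 degrees, less where a joint would pass 70% of its speed; a pose out of reach is approached as far as the arm can. A call is refused whole if a number of a shift passes 41.7 or a number of a turn 0.125, either way. A call with a gripper value outside its range is refused whole. "claw" is the finger opening in mm, from 0 to 93, set as the call begins (left out, the last holds). The fingers move at their own pace and stop on an object; "newtons" is the grip in N (left out, the last holds). Time passes only in rows, so rows that do not move let the fingers close. It gives the time, the measured TCP pose, the force and the opening at its end, in the units of the state.
- sense(): the state, without advancing time (a new reading comes with each control period).
- snapshot(name): name is "scene" or "side" or "wrist"; returns a dict with "color" (384x512x3 uint8, red, green, blue), "vfov" (degrees; the focal length in pixels is half the picture's height over the tangent of half this angle, whatever the lens; pixels are square), "cx", "cy" (the principal point, pixels), "T" (4x4, takes a point from camera to world coordinates). Camera axes: x right, y down, z forward; pixel columns grow to the right and rows downward; lengths in m; the calibration is good to about 2 mm. A picture is of the moment at which its call begins. There is no depth.
- hand_in(): hands the job in, once; it reports no verdict.
The state is a dict: "clock": time; "joint_pos": joint angles; "qvel": joint speeds; "joint_torque": joint torques, N m; "eef_pos": TCP position; "eef_rot": TCP orientation; "contact_force": force on the tool from outside, world axes, zero at the start; "wrist_torque": the same for the moment, N m; "finger_gap": opening from 0.0 (shut) to 1.0 (fully open).
Only numpy, scipy, OpenCV 4.12 (cv2) and the standard library are available. Lean on these libraries where they do the work, as an engineer would, in place of code of your own. Each camera call takes 0.05 s, during which the arm holds its last target. There are 200 camera calls.

## Working session

There is one attempt and no reset: what is moved stays moved. The work goes in short steps, Python scripts to look and compute and a tool call to move; the robot and the scene stay as the last step left them, time stands still between calls to the robot, and variables do not carry over. Pictures are saved under pics/ and viewed, about 8 in all and at most 12, crops included, and the job is handed in when it is done.

Besides the shell and the picture viewer there is one more tool, called after "Call:" by a JSON object that holds its "name" and its "arguments". move_arm: Moves the arm, as the interface text tells. Its arguments: {"type":"object","properties":{"commands":{"type":"string"},"claw":{"type":"number"},"newtons":{"type":"number"}},"required":["commands"]}

```bash
mkdir -p pics; cat > h.py <<'E'
import numpy as np, cv2
from plant import sense, snapshot, hand_in, tip_reach
def save(s,f,crop=None,k=1):
    im=s["color"][:,:,::-1]
    if crop: x0,y0,x1,y1=crop; im=im[y0:y1,x0:x1]
    cv2.imwrite("pics/"+f,cv2.resize(im,None,fx=k,fy=k,interpolation=cv2.INTER_CUBIC))
def f(s): return s["color"].shape[0]/2/np.tan(np.radians(s["vfov"])/2)
def ray(s,u,v,z):
    T=np.array(s["T"]); d=T[:3,:3]@[(u-s["cx"])/f(s),(v-s["cy"])/f(s),1]; o=T[:3,3]
    return o+d*(z-o[2])/d[2]
def proj(s,p):
    T=np.array(s["T"]); c=T[:3,:3].T@(np.array(p)-T[:3,3]); return c[:2]/c[2]*f(s)+[s["cx"],s["cy"]]
E
python3 - <<'E'
from h import *
import pickle
d={n:snapshot(n) for n in("scene","side")}
pickle.dump(d,open("s0.pkl","wb"))
for n in d: save(d[n],n+"0.png",k=1.5); print(n,d[n]["vfov"],np.round(d[n]["T"],3).tolist())
print(sense(), tip_reach)
E
```

```text
scene 55.07331043022952 [[-0.558, 0.516, -0.65, 1.051], [0.83, 0.357, -0.428, 0.421], [0.011, -0.779, -0.627, 0.609], [0.0, 0.0, 0.0, 1.0]]
side 46.791160516248176 [[0.794, -0.457, 0.401, 0.003], [-0.608, -0.605, 0.514, -0.575], [0.008, -0.652, -0.758, 0.994], [0.0, 0.0, 0.0, 1.0]]
{'clock': 0.1, 'joint_pos': array([ 7.50701918e+01,  6.66926505e+00,  8.26296670e+01, -6.53757496e-04,
        9.07557141e+01, -2.16580260e+00]), 'qvel': array([-0.04529518, -0.10992744,  0.05812894, -0.06963052,  0.0285497 ,
       -0.02681683]), 'joint_torque': array([ 3.44831649e-03, -7.22880006e+01, -6.23875451e+01,  7.82010262e-02,
        2.26936833e-02, -7.84269605e-05]), 'eef_pos': array([0.1491032 , 0.6581642 , 0.22902825]), 'eef_rot': array([-1.79945368e+02, -1.41191129e-03,  1.67235985e+02]), 'contact_force': array([ 0.16869037, -0.39487726, -0.10730637]), 'wrist_torque': array([-0.02556744,  0.02588222,  0.01051415]), 'finger_gap': 1.0003706395660372} 0.011
```

View pics/scene0.png

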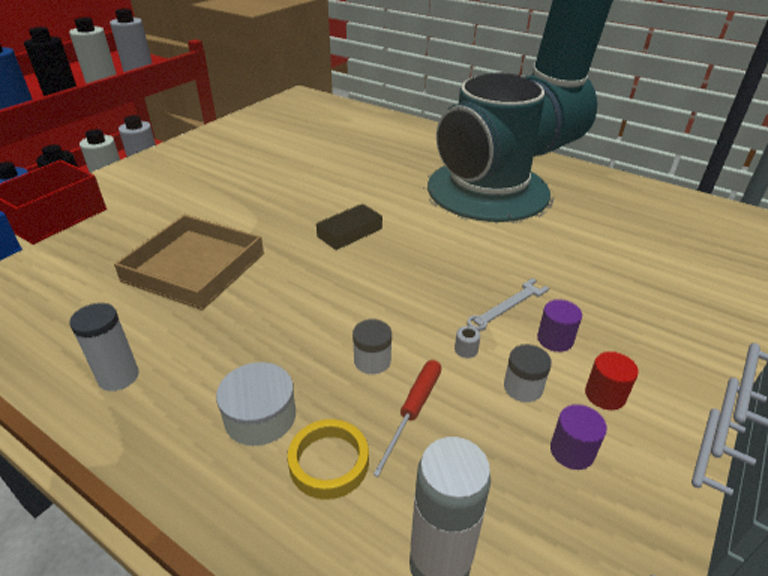

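View pics/side0.png

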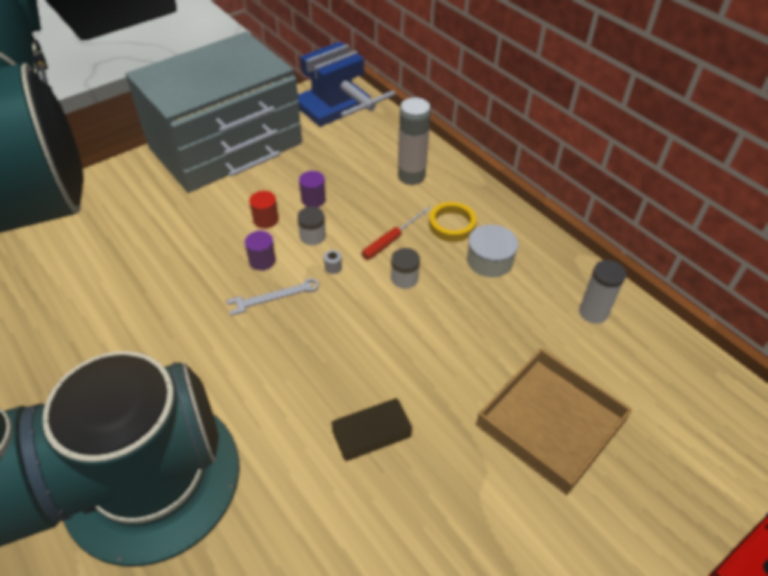

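Scene view at 1.5x. The two candidate bare tins with dark lids are at (372,345), which is the robot's right, and (528,372), which is its left, next to the clutter. Not meant: tall tin (103,345), squat white (257,400), purple (560,325) and (578,437), red (611,380), small nut (467,342). The carton is centred near (190,258). Next I'll take a close crop of both tins.

```bash
python3 - <<'E'
from h import *
import pickle
d=pickle.load(open("s0.pkl","rb")); s=d["scene"]; q=d["side"]
a=cv2.resize(s["color"][190:320,225:430,::-1],None,fx=3.8,fy=3.8,interpolation=2)
cv2.imwrite("pics/c1.png",a)
for n,uv in (("A",(372,333)),("B",(530,358))):
    print(n,ray(s,uv[0]/1.5,uv[1]/1.5,.06))
for n,uv in (("A",(405,260)),("B",(312,217))):
    print(n,"side",ray(q,uv[0]/1.5,uv[1]/1.5,.06))
for n,uv in (("purple1",(560,312)),("red",(614,365)),("purple2",(580,419))):
    print(n,ray(s,uv[0]/1.5,uv[1]/1.5,.06))
print("carton side top corners",[ray(q,u/1.5,v/1.5,.04).round(4).tolist() for u,v in((541,351),(630,411),(568,485),(478,413))])
print("carton scene top corners",[ray(s,u/1.5,v/1.5,.04).round(4).tolist() for u,v in((184,216),(263,237),(202,291),(117,263))])
print("nut",ray(s,467/1.5,333/1.5,.03))
E
```

```text
A [0.58154606 0.09120428 0.06      ]
B [0.49920471 0.29760332 0.06      ]
A side [0.57445729 0.08215743 0.06      ]
B side [0.49827977 0.28862284 0.06      ]
purple1 [0.38355272 0.2980634  0.06      ]
red [0.44675386 0.39679426 0.06      ]
purple2 [0.56145212 0.38819151 0.06      ]
carton side top corners [[0.6406, -0.2162, 0.04], [0.6694, -0.3875, 0.04], [0.4929, -0.4126, 0.04], [0.4687, -0.24, 0.04]]
carton scene top corners [[0.5033, -0.4069, 0.04], [0.4696, -0.2313, 0.04], [0.6401, -0.2027, 0.04], [0.6708, -0.3802, 0.04]]
nut [0.47417679 0.19165889 0.03      ]
```

View pics/c1.png

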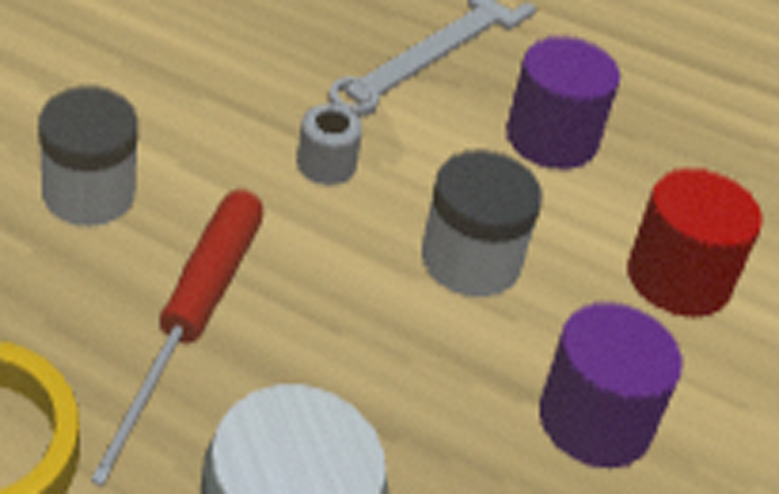

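Confirmed: both dark-lidded bare tins, at about (88,122) and (487,191) in the crop. The drawer cabinet and canister may lie on my path, so I'll check them first.

```bash
python3 - <<'E'
from h import *
import pickle
d=pickle.load(open("s0.pkl","rb")); q=d["side"]
for u,v in((192,188),(300,147),(148,130)): print("cab base",ray(q,u/1.5,v/1.5,0).round(3))
for z in(.15,.2,.25): print("cab top at",z,ray(q,172/1.5,122/1.5,z).round(3),ray(q,298/1.5,80/1.5,z).round(3))
print("canister base",ray(q,410/1.5,175/1.5,0).round(3))
for z in(.12,.16,.2): print("can top",z,ray(q,415/1.5,107/1.5,z).round(3))
E
```

```text
cab base [ 0.367  0.585 -0.   ]
cab base [0.642 0.564 0.   ]
cab base [0.38  0.844 0.   ]
cab top at 0.15 [0.375 0.625 0.15 ] [0.675 0.601 0.15 ]
cab top at 0.2 [0.353 0.554 0.2  ] [0.635 0.531 0.2  ]
cab top at 0.25 [0.331 0.483 0.25 ] [0.596 0.462 0.25 ]
canister base [0.788 0.325 0.   ]
can top 0.12 [0.851 0.393 0.12 ]
can top 0.16 [0.812 0.349 0.16 ]
can top 0.2 [0.773 0.305 0.2  ]
```

Call:
{"name": "move_arm", "arguments": {"commands": "15 -32 0 0;15 -32 0 0;15 -32 0 0;15 -32 0 0;15 -32 0 0;15 -32 0 0;15 -32 0 0;15 -32 0 0;15 -32 0 0;15 -32 0 0;30 0 0 0;30 0 0 0", "claw": 93, "newtons": 30}}

```text
clock: 1.1
eef_pos: [0.3587, 0.3219, 0.2235]
eef_rot: [-179.7, 0.0, 167.6]
contact_force: [-0.9, 0.5, 0.1]
finger_gap: 1.003
```

Call:
{"name": "move_arm", "arguments": {"commands": "30 -8 0 0;30 -8 0 0;30 -8 0 0;20 -8 0 0;0 0 0 0;0 0 0 0"}}

```text
clock: 1.6
eef_pos: [0.4776, 0.2847, 0.2216]
eef_rot: [-179.6, -0.0, 167.4]
contact_force: [-0.8, 0.7, -0.2]
finger_gap: 0.995
```

```bash
python3 - <<'E'
from h import *
s=snapshot("wrist"); save(s,"w1.png",k=1.5)
st=sense(); print(st["clock"],st["eef_pos"],st["eef_rot"],st["contact_force"]); print(np.round(s["T"],3).tolist(),proj(s,[.499,.293,.06])*1.5)
import pickle; pickle.dump(s,open("w1.pkl","wb"))
E
```

```text
1.65 [0.47731051 0.28484307 0.2215281 ] [-1.79589783e+02 -1.08171082e-02  1.67381977e+02] [-0.1974201   0.15108994 -0.57255574]
[[0.219, 0.943, 0.251, 0.408], [0.976, -0.21, -0.064, 0.302], [-0.008, 0.259, -0.966, 0.377], [0.0, 0.0, 0.0, 1.0]] [398.33053992 299.05067693]
```

View pics/w1.png

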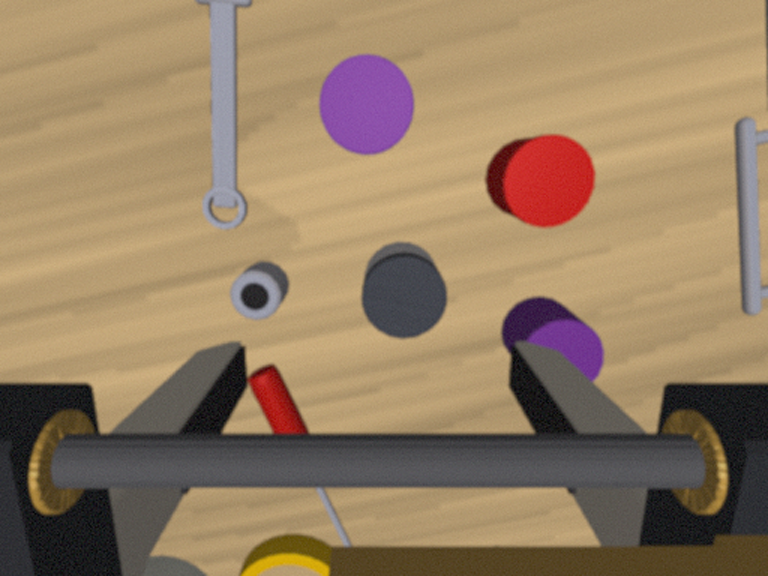

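The wrist view shows tin B's lid centred at (404,293), close to the predicted (398,299). The fingers straddle it with clear space either side.

```bash
python3 - <<'E'
from h import *
import pickle
s=pickle.load(open("w1.pkl","rb"))
print(ray(s,404/1.5,293/1.5,.06), "width",ray(s,447/1.5,293/1.5,.06)-ray(s,362/1.5,293/1.5,.06))
print("nut",ray(s,256/1.5,297/1.5,.03))
E
```

```text
[0.4958034  0.29744373 0.06      ] width [0.01196443 0.05384139 0.        ]
nut [0.48407196 0.19332227 0.03      ]
```

Call:
{"name": "move_arm", "arguments": {"commands": "10 6 0 0;9 5 0 0;2 2 -25 0;0 0 -25 0;0 0 -25 0;0 0 -25 0;0 0 -10 0;0 0 0 0;0 0 0 0"}}

```text
clock: 2.4
eef_pos: [0.4942, 0.3035, 0.1106]
eef_rot: [-179.8, 0.1, 167.8]
contact_force: [-1.4, -0.9, -0.4]
finger_gap: 1.0
```

Call:
{"name": "move_arm", "arguments": {"commands": "2 -7 0 0;0 0 0 0;0 0 -20 0;0 0 -20 0;0 0 -18 0;0 0 -14 0;0 0 -7 0;0 0 0 0;0 0 0 0"}}

```text
clock: 3.15
eef_pos: [0.5015, 0.2977, 0.0424]
eef_rot: [179.6, 0.9, 167.8]
contact_force: [-0.4, 1.5, 0.3]
finger_gap: 1.0
```

Call:
{"name": "move_arm", "arguments": {"commands": "-4 -1 -5 0;0 0 -4 0;0 0 0 0;0 0 0 0"}}

```text
clock: 3.48
eef_pos: [0.4985, 0.2972, 0.0363]
eef_rot: [179.4, 1.1, 167.7]
contact_force: [-0.4, -0.2, -0.9]
finger_gap: 0.998
```

Call:
{"name": "move_arm", "arguments": {"commands": "0 0 0 0;0 0 0 0;0 0 0 0;0 0 0 0;0 0 0 0;0 0 0 0;0 0 0 0;0 0 0 0", "claw": 40, "newtons": 40}}

```text
clock: 4.15
eef_pos: [0.499, 0.2974, 0.0374]
eef_rot: [179.4, 1.2, 167.7]
contact_force: [-0.9, 0.1, 0.2]
finger_gap: 0.595
```

Call:
{"name": "move_arm", "arguments": {"commands": "0 0 8 0;0 0 8 0;0 0 8 0;0 0 8 0;0 0 6 0;0 0 0 0;0 0 0 0;0 0 0 0;0 0 0 0"}}

```text
clock: 4.9
eef_pos: [0.4978, 0.2969, 0.0783]
eef_rot: [179.4, 1.0, 167.7]
contact_force: [0.0, 0.1, -6.3]
finger_gap: 0.593
```

```bash
python3 - <<'E'
from h import *
F=[]
for i in range(4):
    s=snapshot("side"); F.append(sense()["contact_force"])
print(np.round(F,2)); st=sense(); print(st["eef_pos"],st["finger_gap"]); save(s,"sd1.png",(120,60,400,200),2.8)
E
```

```text
[[ 0.51 -0.11 -5.97]
 [-0.16 -0.9  -5.58]
 [ 0.05  0.08 -5.6 ]
 [ 0.61  0.58 -6.34]]
[0.49775173 0.29691242 0.07820094] 0.5928528258296173
```

Left tin: about 5.9 N, so it is the heavy one. Setting it back down.

Call:
{"name": "move_arm", "arguments": {"commands": "0 0 -8 0;0 0 -8 0;0 0 -8 0;0 0 -5 0;0 0 -3 0;0 0 0 0;0 0 0 0;0 0 0 0"}}

```text
clock: 5.77
eef_pos: [0.4968, 0.2964, 0.0404]
eef_rot: [179.6, 0.9, 167.7]
contact_force: [-0.5, 0.6, -5.6]
finger_gap: 0.595
```

Call:
{"name": "move_arm", "arguments": {"commands": "0 0 -3 0;0 0 -1 0;0 0 0 0;0 0 0 0"}}

```text
clock: 6.1
eef_pos: [0.4974, 0.2968, 0.0378]
eef_rot: [179.5, 1.0, 167.7]
contact_force: [0.1, -0.0, -6.8]
finger_gap: 0.595
```

Call:
{"name": "move_arm", "arguments": {"commands": "0 0 -2 0;0 0 -1 0;0 0 0 0;0 0 0 0"}}

```text
clock: 6.43
eef_pos: [0.4981, 0.2972, 0.0379]
eef_rot: [179.4, 1.1, 167.8]
contact_force: [0.5, 0.1, -7.0]
finger_gap: 0.593
```

Call:
{"name": "move_arm", "arguments": {"commands": "0 0 -4 0;0 0 -3 0;0 0 0 0;0 0 0 0"}}

```text
clock: 6.77
eef_pos: [0.5004, 0.298, 0.0377]
eef_rot: [179.2, 1.4, 167.8]
contact_force: [0.2, -0.8, -6.4]
finger_gap: 0.595
```

```bash
python3 - <<'E'
from h import *
s=snapshot("side"); save(s,"sd2.png",k=1.5); s=snapshot("scene"); save(s,"sc2.png",(240,140,512,384),2.4)
st=sense()
for k in st: print(k,np.round(st[k],3))
E
```

```text
clock 6.867
joint_pos [ 28.425   1.141 106.838  -0.333  70.537 -49.256]
qvel [ 0.005  0.275  0.389  0.023  0.004 -0.043]
joint_torque [ 4.0000e-03 -6.2598e+01 -6.0729e+01 -6.0000e-03 -7.0000e-02  0.0000e+00]
eef_pos [0.5   0.298 0.037]
eef_rot [179.272   1.331 167.779]
contact_force [ 0.441  0.512 -5.59 ]
wrist_torque [-0.026  0.05   0.043]
finger_gap 0.592
```

View pics/sc2.png

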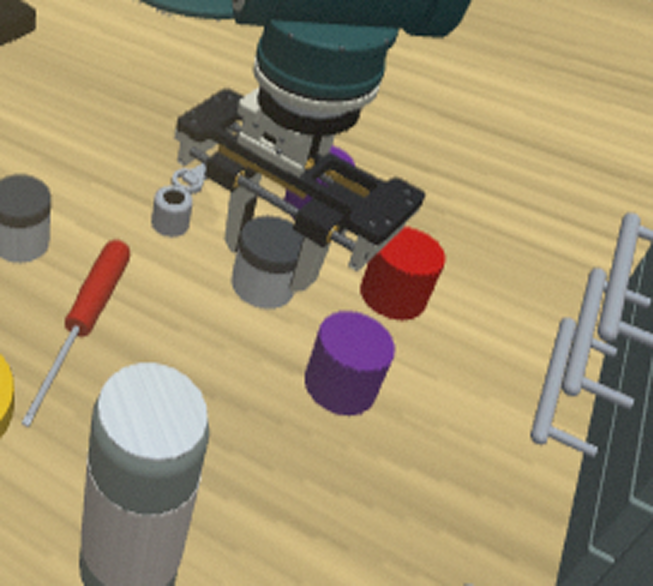

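The tool height equals the height at grasp, so the tin is at most a millimetre off the bench. The joints stick on small steps. Nothing is in the way in the picture, so I'll release here.

Call:
{"name": "move_arm", "arguments": {"commands": "0 0 0 0;0 0 0 0;0 0 0 0;0 0 0 0;0 0 0 0;0 0 0 0", "claw": 93}}

```text
clock: 7.37
eef_pos: [0.5008, 0.2982, 0.0372]
eef_rot: [179.2, 1.4, 167.8]
contact_force: [-0.3, -0.3, 0.1]
finger_gap: 0.97
```

Call:
{"name": "move_arm", "arguments": {"commands": "0 0 20 0;0 0 25 0;0 0 25 0;0 0 25 0;0 0 25 0;0 0 25 0;0 0 10 0;0 0 0 0;0 0 0 0;0 0 0 0"}}

```text
clock: 8.2
eef_pos: [0.4988, 0.2971, 0.1963]
eef_rot: [179.3, 1.3, 167.8]
contact_force: [-0.4, -0.1, 0.1]
finger_gap: 0.997
```

Call:
{"name": "move_arm", "arguments": {"commands": "9 -30 3 0;9 -30 3 0;9 -30 3 0;9 -30 3 0;9 -30 0 0;9 -28 0 0;7 -20 0 0;0 0 0 0;0 0 0 0;0 0 0 0"}}

```text
clock: 9.03
eef_pos: [0.5564, 0.0895, 0.1901]
eef_rot: [179.9, 0.1, 167.9]
contact_force: [-1.6, 0.3, 0.0]
finger_gap: 1.0
```

```bash
python3 - <<'E'
from h import *
s=snapshot("wrist"); save(s,"w2.png",k=1.5)
st=sense(); print(st["clock"],st["eef_pos"],st["eef_rot"]); print(proj(s,[.578,.087,.06])*1.5)
import pickle; pickle.dump(s,open("w2.pkl","wb"))
E
```

```text
9.0833 [0.55630798 0.08988789 0.19007004] [1.79850903e+02 1.05377683e-01 1.67932532e+02]
[379.68924119 317.21288285]
```

View pics/w2.png

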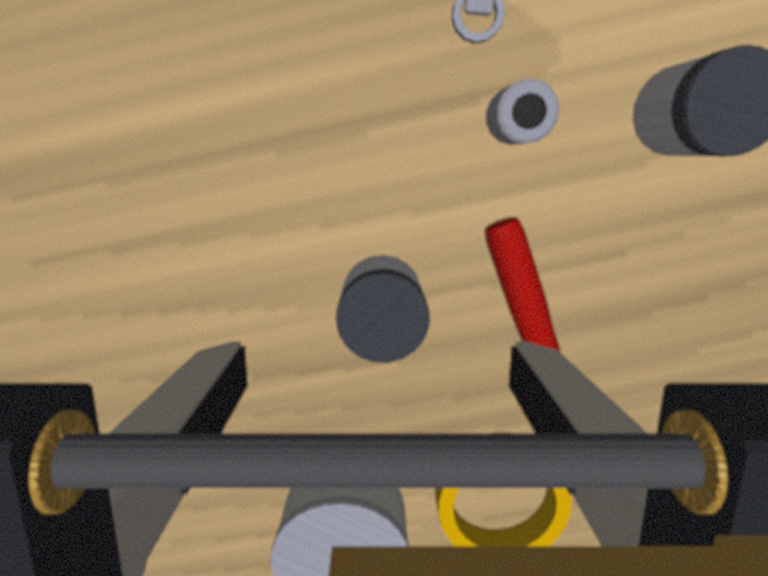

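```bash
python3 - <<'E'
from h import *
import pickle
s=pickle.load(open("w2.pkl","rb"))
print(ray(s,383/1.5,314/1.5,.06), "width",ray(s,429/1.5,314/1.5,.06)-ray(s,337/1.5,314/1.5,.06))
print("B",ray(s,726/1.5,100/1.5,.06),"scr",ray(s,503/1.5,290/1.5,.01))
E
```

```text
[0.57645807 0.08933177 0.06      ] width [0.01144072 0.05322248 0.        ]
B [0.49813665 0.29201113 0.06      ] scr [0.59265513 0.17075244 0.01      ]
```

Call:
{"name": "move_arm", "arguments": {"commands": "10 -1 0 0;10 0 0 0;0 0 -20 0;0 0 -25 0;0 0 -25 0;0 0 -15 0;0 0 0 0;0 0 0 0;0 0 0 0"}}

```text
clock: 9.83
eef_pos: [0.5821, 0.095, 0.1023]
eef_rot: [179.8, 0.2, 168.4]
contact_force: [-0.3, 0.1, 0.8]
finger_gap: 1.002
```

Call:
{"name": "move_arm", "arguments": {"commands": "-6 -7 0 0;0 0 0 0;0 0 -20 0;0 0 -20 0;0 0 -15 0;0 0 -8 0;0 0 0 0;0 0 0 0"}}

```text
clock: 10.5
eef_pos: [0.5794, 0.0872, 0.0468]
eef_rot: [179.5, 1.0, 168.4]
contact_force: [0.1, -0.3, 0.1]
finger_gap: 0.997
```

Call:
{"name": "move_arm", "arguments": {"commands": "-3 0 -8 0;0 0 -6 0;0 0 0 0;0 0 0 0"}}

```text
clock: 10.83
eef_pos: [0.5774, 0.0872, 0.0347]
eef_rot: [179.5, 1.2, 168.4]
contact_force: [-0.1, 0.8, -1.0]
finger_gap: 1.001
```

Call:
{"name": "move_arm", "arguments": {"commands": "0 0 0 0;0 0 0 0;0 0 0 0;0 0 0 0;0 0 0 0;0 0 0 0;0 0 0 0;0 0 0 0", "claw": 40}}

```text
clock: 11.5
eef_pos: [0.578, 0.0874, 0.0359]
eef_rot: [179.4, 1.2, 168.4]
contact_force: [0.1, -0.1, 0.2]
finger_gap: 0.601
```

Call:
{"name": "move_arm", "arguments": {"commands": "0 0 8 0;0 0 8 0;0 0 8 0;0 0 8 0;0 0 6 0;0 0 0 0;0 0 0 0;0 0 0 0;0 0 0 0"}}

```text
clock: 12.25
eef_pos: [0.5779, 0.0873, 0.0789]
eef_rot: [179.4, 1.3, 168.4]
contact_force: [-0.0, -0.2, -1.0]
finger_gap: 0.602
```

Call:
{"name": "move_arm", "arguments": {"commands": "0 0 0 0;0 0 0 0;0 0 -8 0;0 0 -8 0;0 0 -8 0;0 0 -6 0;0 0 -3 0;0 0 0 0;0 0 0 0;0 0 0 0"}}

```text
clock: 13.08
eef_pos: [0.5763, 0.0872, 0.0389]
eef_rot: [179.5, 1.0, 168.4]
contact_force: [-0.7, 0.6, -1.9]
finger_gap: 0.602
```

Right tin: about 1–2 N, so it is the light one. Lowering the last 3 mm.

Call:
{"name": "move_arm", "arguments": {"commands": "0 0 -5 0;0 0 -2 0;0 0 0 0;0 0 0 0"}}

```text
clock: 13.42
eef_pos: [0.5781, 0.0873, 0.0361]
eef_rot: [179.5, 1.3, 168.4]
contact_force: [-0.9, -0.9, -1.8]
finger_gap: 0.6
```

Call:
{"name": "move_arm", "arguments": {"commands": "0 0 0 0;0 0 0 0;0 0 0 0;0 0 0 0;0 0 0 0;0 0 0 0", "claw": 93}}

```text
clock: 13.92
eef_pos: [0.5786, 0.0874, 0.0364]
eef_rot: [179.4, 1.4, 168.4]
contact_force: [-0.1, -0.1, 0.5]
finger_gap: 0.97
```

Call:
{"name": "move_arm", "arguments": {"commands": "0 0 20 0;0 0 25 0;0 0 25 0;0 0 25 0;0 0 10 0;-10 30 0 0;-10 30 0 0;-10 30 0 0;-12 30 0 0;-12 30 0 0;-12 30 0 0;-8 18 0 0"}}

```text
clock: 14.92
eef_pos: [0.5003, 0.2889, 0.1417]
eef_rot: [179.5, 1.2, 168.0]
contact_force: [0.8, -0.3, -0.0]
finger_gap: 1.0
```

Call:
{"name": "move_arm", "arguments": {"commands": "0 0 0 0;0 0 0 0;0 0 0 0"}}

```text
clock: 15.17
eef_pos: [0.4983, 0.292, 0.1397]
eef_rot: [179.5, 1.1, 168.2]
contact_force: [0.4, 0.2, -0.2]
finger_gap: 0.995
```

Call:
{"name": "move_arm", "arguments": {"commands": "0 4 0 0;0 0 -20 0;0 0 -20 0;0 0 -20 0;0 0 -15 0;0 0 -8 0;0 0 0 0;0 0 0 0"}}

```text
clock: 15.83
eef_pos: [0.5022, 0.2907, 0.0539]
eef_rot: [179.5, 1.3, 167.7]
contact_force: [0.1, 0.7, 0.7]
finger_gap: 1.001
```

Call:
{"name": "move_arm", "arguments": {"commands": "-3 5 -6 0;-2 3 -6 0;0 0 -5 0;0 0 0 0;0 0 0 0"}}

```text
clock: 16.25
eef_pos: [0.4982, 0.3, 0.0383]
eef_rot: [179.4, 1.4, 167.7]
contact_force: [0.7, -0.5, -0.2]
finger_gap: 0.999
```

Call:
{"name": "move_arm", "arguments": {"commands": "0 0 0 0;0 0 0 0;0 0 0 0;0 0 0 0;0 0 0 0;0 0 0 0;0 0 0 0;0 0 0 0", "claw": 40}}

```text
clock: 16.92
eef_pos: [0.4985, 0.3, 0.0394]
eef_rot: [179.3, 1.5, 167.7]
contact_force: [-0.1, 0.6, -0.8]
finger_gap: 0.591
```

Call:
{"name": "move_arm", "arguments": {"commands": "0 0 10 0;0 0 15 0;0 0 20 0;0 0 20 0;0 0 20 0;0 0 20 0;0 0 15 0;0 0 5 0;0 0 0 0;0 0 0 0"}}

```text
clock: 17.75
eef_pos: [0.4943, 0.2981, 0.1685]
eef_rot: [179.7, 1.0, 167.7]
contact_force: [-0.7, -0.1, -5.3]
finger_gap: 0.593
```

Call:
{"name": "move_arm", "arguments": {"commands": "3 -15 0 0;4 -25 0 0;4 -28 0 0;4 -28 0 0;4 -28 0 0;4 -28 0 0;4 -28 0 0;4 -28 0 0;4 -28 0 0;4 -28 0 0;4 -28 0 0;4 -28 0 0"}}

```text
clock: 18.75
eef_pos: [0.5344, -0.0322, 0.1512]
eef_rot: [-180.0, -0.1, 168.2]
contact_force: [1.2, -0.0, -5.5]
finger_gap: 0.594
```

Call:
{"name": "move_arm", "arguments": {"commands": "3 -28 0 0;3 -28 0 0;3 -28 0 0;3 -28 0 0;3 -28 0 0;3 -28 0 0;3 -28 0 0;3 -25 0 0;2 -20 0 0;0 -10 0 0;0 0 0 0;0 0 0 0"}}

```text
clock: 19.75
eef_pos: [0.5534, -0.2995, 0.132]
eef_rot: [179.8, -1.4, 167.8]
contact_force: [0.9, 0.2, -5.0]
finger_gap: 0.594
```

```bash
python3 - <<'E'
from h import *
import pickle
s=snapshot("scene"); save(s,"sc3.png",(50,90,250,240),3.8); pickle.dump(s,open("sc3.pkl","wb"))
w=snapshot("wrist"); pickle.dump(w,open("w3.pkl","wb")); save(w,"w3.png",k=1.5)
st=sense(); print(st["eef_pos"])
c=np.array([.569,-.31]); a=np.radians(8); R=np.array([[np.cos(a),-np.sin(a)],[np.sin(a),np.cos(a)]])
for x,y in((1,1),(1,-1),(-1,-1),(-1,1)):
    p=np.r_[c+R@[.085*x,.085*y],.04]; print(x,y,p.round(3),(proj(w,p)*1.5).round())
E
```

```text
[ 0.55356589 -0.29877601  0.13238873]
1 1 [ 0.641 -0.214  0.04 ] [564. 426.]
1 -1 [ 0.665 -0.382  0.04 ] [274. 520.]
-1 -1 [ 0.497 -0.406  0.04 ] [140. 241.]
-1 1 [ 0.473 -0.238  0.04 ] [468. 116.]
```

View pics/w3.png

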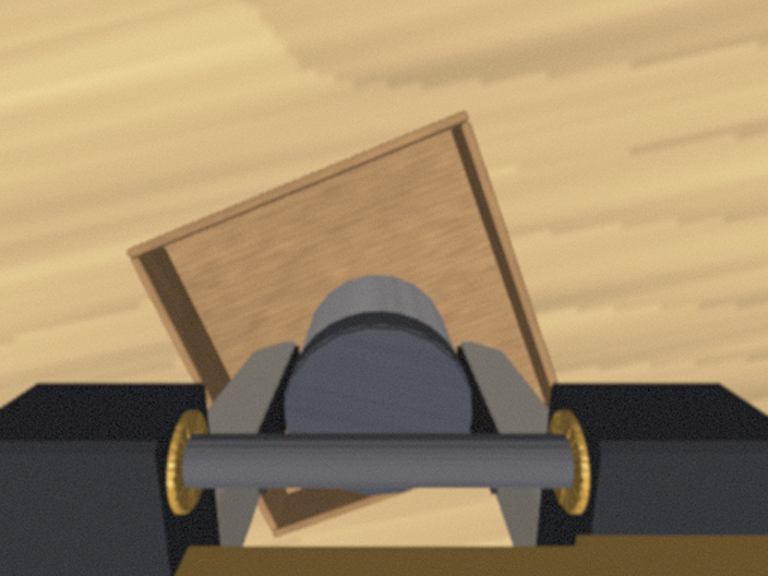

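The wrist view shows the predicted carton corners landing on the real ones: (468,114), (130,252) and (277,530) at the rim. The centre (0.569,-0.310) holds.

Call:
{"name": "move_arm", "arguments": {"commands": "7 -5 0 0;6 -4 0 0;0 0 0 0;0 0 0 0;0 0 -10 0;0 0 -12 0;0 0 -12 0;0 0 -10 0;0 0 0 0;0 0 0 0;0 0 0 0"}}

```text
clock: 20.77
eef_pos: [0.5677, -0.3043, 0.082]
eef_rot: [179.7, -1.5, 168.1]
contact_force: [-0.0, 0.6, -5.1]
finger_gap: 0.592
```

Call:
{"name": "move_arm", "arguments": {"commands": "1 -3 -8 0;0 -1 -8 0;0 0 -6 0;0 0 -4 0;0 0 -3 0;0 0 0 0;0 0 0 0;0 0 0 0"}}

```text
clock: 21.43
eef_pos: [0.5691, -0.3092, 0.0508]
eef_rot: [179.8, -1.4, 168.1]
contact_force: [0.4, -0.1, -5.2]
finger_gap: 0.589
```

Call:
{"name": "move_arm", "arguments": {"commands": "0 0 -5 0;0 0 -3 0;0 0 0 0;0 0 0 0"}}

```text
clock: 21.77
eef_pos: [0.57, -0.3097, 0.0462]
eef_rot: [179.8, -1.3, 168.1]
contact_force: [0.3, -0.3, -6.1]
finger_gap: 0.596
```

Call:
{"name": "move_arm", "arguments": {"commands": "0 0 -4 0;0 0 -2 0;0 0 0 0;0 0 0 0"}}

```text
clock: 22.1
eef_pos: [0.5708, -0.3105, 0.0452]
eef_rot: [179.9, -1.1, 168.1]
contact_force: [0.1, -0.9, -6.2]
finger_gap: 0.593
```

Call:
{"name": "move_arm", "arguments": {"commands": "0 0 -4 0;0 0 -2 0;0 0 0 0;0 0 0 0"}}

```text
clock: 22.43
eef_pos: [0.5716, -0.3108, 0.0438]
eef_rot: [180.0, -0.9, 168.1]
contact_force: [-0.3, -0.1, -6.1]
finger_gap: 0.59
```

Call:
{"name": "move_arm", "arguments": {"commands": "0 0 -5 0;0 0 -3 0;0 0 0 0;0 0 0 0"}}

```text
clock: 22.77
eef_pos: [0.5734, -0.3111, 0.0416]
eef_rot: [-180.0, -0.7, 168.2]
contact_force: [0.2, 0.1, -6.7]
finger_gap: 0.591
```

Call:
{"name": "move_arm", "arguments": {"commands": "-2 0 -5 0;-1 0 -3 0;0 0 0 0;0 0 0 0"}}

```text
clock: 23.1
eef_pos: [0.5742, -0.3113, 0.04]
eef_rot: [-180.0, -0.1, 168.2]
contact_force: [0.3, 0.4, -6.8]
finger_gap: 0.588
```

```bash
python3 - <<'E'
from h import *
a=snapshot("scene")["color"][130:230,60:220,::-1]; b=snapshot("side")["color"][190:350,290:440,::-1]
a=cv2.resize(a,(720,450),interpolation=2)[:, :]; b=cv2.resize(b,(422,450),interpolation=2)
cv2.imwrite("pics/p8.png",cv2.resize(np.hstack([a[:,150:525],b]),None,fx=1,fy=1))
st=sense(); print(st["joint_pos"].round(2),st["joint_torque"].round(2),st["contact_force"],st["wrist_torque"],st["eef_pos"])
E
```

```text
[-3.069e+01  1.046e+01  9.646e+01 -5.000e-02  7.319e+01 -1.089e+02] [ -0.7  -72.81 -56.72  -0.36   0.22   0.  ] [ 1.41705845  0.75835241 -0.70342818] [ 0.16513898 -0.14129891 -0.01701493] [ 0.57418985 -0.31136081  0.03989976]
```

View pics/p8.png

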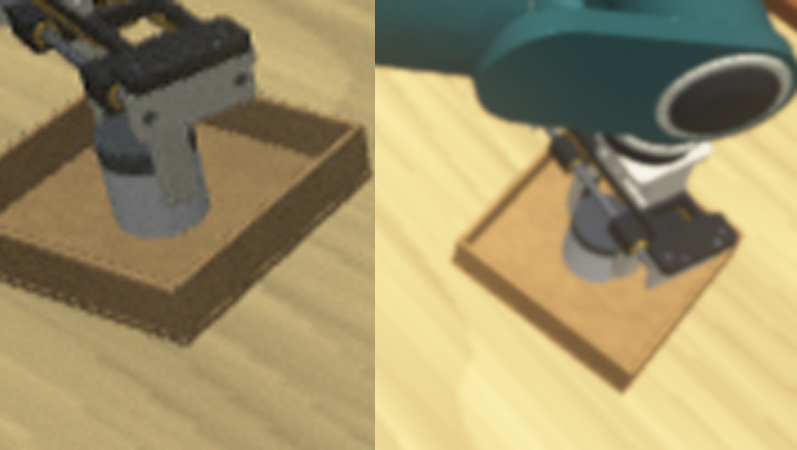

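The tin stands on the carton floor near its centre, and the wrist force has dropped to -0.7 N, so the floor carries it. Releasing.

Call:
{"name": "move_arm", "arguments": {"commands": "0 0 0 0;0 0 0 0;0 0 0 0;0 0 0 0;0 0 0 0;0 0 0 0", "claw": 93}}

```text
clock: 23.7
eef_pos: [0.574, -0.3117, 0.0387]
eef_rot: [-180.0, -0.2, 168.2]
contact_force: [-0.2, 0.3, 0.0]
finger_gap: 0.966
```

Call:
{"name": "move_arm", "arguments": {"commands": "0 0 15 0;0 0 25 0;0 0 25 0;0 0 25 0;0 0 25 0;0 0 20 0;0 0 0 0;0 0 0 0"}}

```text
clock: 24.37
eef_pos: [0.5723, -0.3108, 0.1871]
eef_rot: [-179.9, -0.1, 168.2]
contact_force: [0.1, 1.1, 0.4]
finger_gap: 1.001
```

```bash
python3 - <<'E'
from h import *
import pickle
w=snapshot("wrist"); pickle.dump(w,open("w4.pkl","wb")); save(w,"w4.png",(120,150,400,310),2.8); print(sense()["eef_pos"])
E
```

```text
[ 0.57240226 -0.31087076  0.18736161]
```

View pics/w4.png

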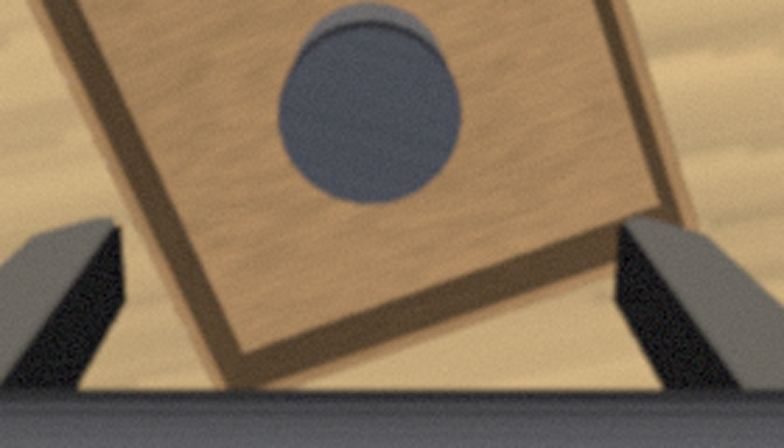

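```bash
python3 - <<'E'
from h import *
import pickle
w=pickle.load(open("w4.pkl","rb"))
print(ray(w,120+370/2.8,150+113/2.8,.065), ray(w,120+461/2.8,150+113/2.8,.065)-ray(w,120+278/2.8,150+113/2.8,.065))
E
```

```text
[ 0.5720353  -0.31008153  0.065     ] [0.01133556 0.05435154 0.        ]
```

Call:
{"name": "move_arm", "arguments": {"commands": "0 15 0 0;0 25 0 0;0 32 1 0;0 35 1 0;0 35 1 0;0 35 1 0;0 35 1 0;0 35 1 0;0 35 1 0;0 35 0 0;0 30 0 0;0 25 0 0"}}

```text
clock: 25.42
eef_pos: [0.5617, 0.0809, 0.1825]
eef_rot: [-180.0, -1.1, 167.8]
contact_force: [1.0, -0.2, 0.8]
finger_gap: 1.0
```

Call:
{"name": "move_arm", "arguments": {"commands": "0 15 0 0;0 8 0 0;0 0 0 0;0 0 0 0;0 0 0 0"}}

```text
clock: 25.83
eef_pos: [0.558, 0.1109, 0.1784]
eef_rot: [-179.9, -1.4, 168.2]
contact_force: [0.2, 0.2, -0.3]
finger_gap: 1.001
```

```bash
python3 - <<'E'
from h import *
import pickle
w=snapshot("wrist"); print(sense()["eef_pos"], proj(w,[.5765,.0875,.06]))
hsv=cv2.cvtColor(w["color"],cv2.COLOR_RGB2HSV)
m=((hsv[...,2]<100)).astype(np.uint8); m[285:]=0
n,l,st,c=cv2.connectedComponentsWithStats(m)
for i in range(1,n):
    if st[i,4]>800: print(st[i],c[i],ray(w,*c[i],.06))
pickle.dump(w,open("w5.pkl","wb")); save(w,"w5.png",k=1.5)
E
```

```text
[0.55802467 0.1105961  0.17845795] [229.2009584  220.93451804]
[ 199  181   63   73 3594] [231.04062326 218.01252087] [0.57426211 0.08961838 0.06      ]
[  80  229   85   56 2739] [131.59072654 261.44359255] [ 0.59556172 -0.00528892  0.06      ]
[ 339  229   86   56 2768] [371.62680636 261.40028902] [0.63868668 0.20232597 0.06      ]
[   0  256   65   29 1818] [ 31.09075908 270.08690869] [ 0.58532435 -0.09542026  0.06      ]
[ 439  256   73   29 2025] [476.28839506 270.02666667] [0.66581735 0.29215482 0.06      ]
```

The tin is where I left it, within a few mm. Correcting and descending.

Call:
{"name": "move_arm", "arguments": {"commands": "8 -10 0 0;7 -9 0 0;0 0 0 0;0 0 0 0;0 0 -15 0;0 0 -20 0;0 0 -20 0;0 0 -12 0;0 0 0 0;0 0 0 0"}}

```text
clock: 26.72
eef_pos: [0.5746, 0.0848, 0.1058]
eef_rot: [-179.9, -1.4, 167.8]
contact_force: [1.2, -0.5, 0.5]
finger_gap: 1.0
```

Call:
{"name": "move_arm", "arguments": {"commands": "2 3 -15 0;0 0 -20 0;0 0 -15 0;0 0 -8 0;0 0 0 0;0 0 0 0;0 0 0 0"}}

```text
clock: 27.3
eef_pos: [0.579, 0.0885, 0.0519]
eef_rot: [180.0, -1.1, 167.8]
contact_force: [0.5, -1.3, 0.4]
finger_gap: 0.999
```

Call:
{"name": "move_arm", "arguments": {"commands": "-2 0 -6 0;-1 0 -3 0;0 0 0 0;0 0 0 0"}}

```text
clock: 27.63
eef_pos: [0.5769, 0.0886, 0.045]
eef_rot: [179.9, -0.8, 167.8]
contact_force: [0.2, 0.7, -0.0]
finger_gap: 0.997
```

Call:
{"name": "move_arm", "arguments": {"commands": "0 0 0 0;0 0 0 0;0 0 0 0;0 0 0 0;0 0 0 0;0 0 0 0;0 0 0 0;0 0 0 0", "claw": 40}}

```text
clock: 28.3
eef_pos: [0.5772, 0.0886, 0.0457]
eef_rot: [179.9, -0.8, 167.8]
contact_force: [1.4, -0.1, -0.5]
finger_gap: 0.599
```

Call:
{"name": "move_arm", "arguments": {"commands": "0 0 10 0;0 0 15 0;0 0 20 0;0 0 25 0;0 0 25 0;0 0 25 0;0 0 20 0;0 0 5 0;0 0 0 0;0 0 0 0"}}

```text
clock: 29.13
eef_pos: [0.5741, 0.0884, 0.1995]
eef_rot: [180.0, -1.0, 167.8]
contact_force: [-0.6, 0.1, -2.1]
finger_gap: 0.599
```

Call:
{"name": "move_arm", "arguments": {"commands": "0 -12 0 0;0 -22 0 0;0 -28 1 0;0 -32 1 0;0 -34 1 0;0 -34 1 0;0 -34 1 0;0 -34 1 0;0 -34 1 0;0 -30 0 0;0 -25 0 0;0 -18 0 0"}}

```text
clock: 30.13
eef_pos: [0.5639, -0.2659, 0.1868]
eef_rot: [180.0, -2.4, 168.1]
contact_force: [-0.5, 0.1, -2.3]
finger_gap: 0.6
```

Call:
{"name": "move_arm", "arguments": {"commands": "0 -10 0 0;0 0 0 0;0 0 0 0;0 0 0 0"}}

```text
clock: 30.47
eef_pos: [0.5611, -0.2799, 0.1811]
eef_rot: [179.9, -2.8, 167.9]
contact_force: [-0.7, 0.6, -2.2]
finger_gap: 0.598
```

Call:
{"name": "move_arm", "arguments": {"commands": "4 -12 0 0;4 -10 0 0;2 -6 0 0;0 0 0 0;0 0 -8 0;0 0 -10 0;0 0 -10 0;0 0 0 0;0 0 0 0;0 0 0 0"}}

```text
clock: 31.3
eef_pos: [0.5725, -0.3064, 0.1487]
eef_rot: [179.8, -2.9, 168.1]
contact_force: [0.4, -0.5, -1.7]
finger_gap: 0.599
```

Call:
{"name": "move_arm", "arguments": {"commands": "1 -4 -6 0;0 0 -6 0;0 0 -6 0;0 0 -5 0;0 0 0 0;0 0 0 0;0 0 0 0"}}

```text
clock: 31.88
eef_pos: [0.5736, -0.3107, 0.1235]
eef_rot: [179.8, -2.9, 168.1]
contact_force: [0.1, 0.6, -1.7]
finger_gap: 0.595
```

```bash
python3 - <<'E'
from h import *
a=snapshot("scene")["color"][110:220,85:205,::-1]; b=snapshot("side")["color"][200:330,300:430,::-1]
cv2.imwrite("pics/p10.png",np.hstack([cv2.resize(a,(436,400),interpolation=2),cv2.resize(b,(360,400),interpolation=2)]))
st=sense(); print(st["contact_force"],st["eef_pos"],st["eef_rot"])
E
```

```text
[-0.82387188  0.53537151 -1.35606896] [ 0.57374916 -0.3108039   0.12383312] [179.82683376  -2.84965022 168.14431457]
```

View pics/p10.png

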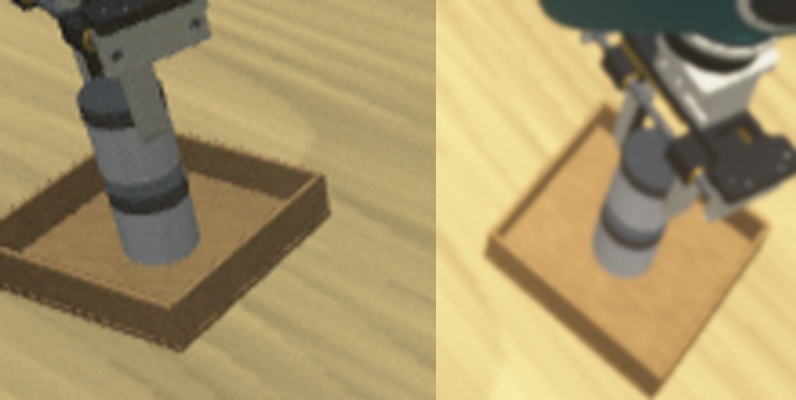

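The upper tin hangs in line over the heavy one in both views, with a sliver of lid visible (a gap of about 1 cm). Lowering it gently.

Call:
{"name": "move_arm", "arguments": {"commands": "0 0 -5 0;0 0 -4 0;0 0 -2 0;0 0 0 0;0 0 0 0;0 0 0 0"}}

```text
clock: 32.48
eef_pos: [0.5739, -0.3108, 0.1122]
eef_rot: [179.8, -2.8, 168.1]
contact_force: [1.1, -0.2, -2.1]
finger_gap: 0.599
```

Call:
{"name": "move_arm", "arguments": {"commands": "-1 0 -4 0;0 0 -2 0;0 0 0 0;0 0 0 0;0 0 0 0;0 0 0 0"}}

```text
clock: 32.98
eef_pos: [0.5746, -0.3118, 0.112]
eef_rot: [180.0, -2.4, 168.1]
contact_force: [0.6, 0.3, -2.5]
finger_gap: 0.596
```

Call:
{"name": "move_arm", "arguments": {"commands": "-2 0 -5 0;0 0 -3 0;0 0 0 0;0 0 0 0;0 0 0 0;0 0 0 0"}}

```text
clock: 33.48
eef_pos: [0.5749, -0.3122, 0.1105]
eef_rot: [-180.0, -1.9, 168.1]
contact_force: [-0.4, 0.9, -2.8]
finger_gap: 0.595
```

Call:
{"name": "move_arm", "arguments": {"commands": "-2 1 -5 0;0 0 -3 0;0 0 0 0;0 0 0 0;0 0 0 0;0 0 0 0"}}

```text
clock: 33.98
eef_pos: [0.576, -0.3126, 0.1094]
eef_rot: [-179.8, -1.2, 168.1]
contact_force: [3.3, -0.2, 4.1]
finger_gap: 0.597
```

Contact: +4 N, tool tilt close to that at grasp, offset about 4 mm. Releasing.

Call:
{"name": "move_arm", "arguments": {"commands": "0 0 0 0;0 0 0 0;0 0 0 0;0 0 0 0;0 0 0 0;0 0 0 0;0 0 0 0;0 0 0 0", "claw": 93}}

```text
clock: 34.65
eef_pos: [0.5754, -0.3124, 0.1076]
eef_rot: [-179.9, -1.4, 168.1]
contact_force: [0.6, -1.1, 0.2]
finger_gap: 0.998
```

Call:
{"name": "move_arm", "arguments": {"commands": "0 0 10 0;0 0 20 0;0 0 25 0;0 0 25 0;0 0 25 0;0 0 20 0;0 0 0 0;0 0 0 0;0 0 0 0"}}

```text
clock: 35.4
eef_pos: [0.5739, -0.3115, 0.2433]
eef_rot: [-179.8, -1.3, 168.1]
contact_force: [-0.5, 0.1, 0.1]
finger_gap: 0.998
```

```bash
python3 - <<'E'
from h import *
a=snapshot("scene")["color"][110:220,85:205,::-1]; b=snapshot("side")["color"][200:330,300:430,::-1]
cv2.imwrite("pics/p11.png",np.hstack([cv2.resize(a,(436,400),interpolation=2),cv2.resize(b,(360,400),interpolation=2)]))
st=sense(); print(st["clock"],st["contact_force"],st["eef_pos"],np.abs(st["qvel"]).max())
E
```

```text
35.5 [-0.17003464 -0.55259507  0.34092336] [ 0.57372677 -0.31140497  0.24209732] 0.6469447472449965
```

View pics/p11.png

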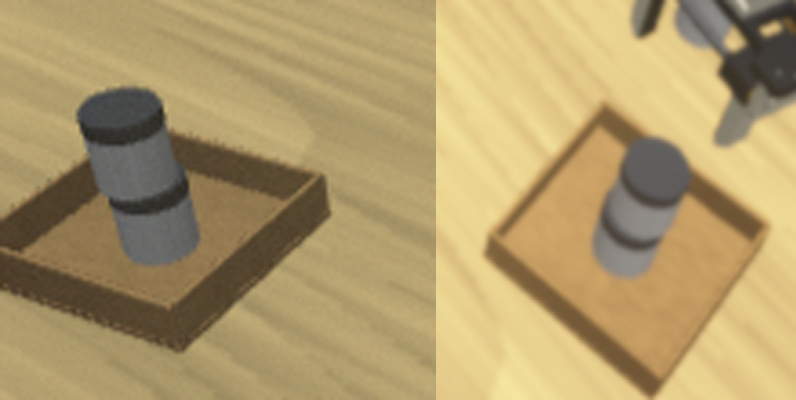

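The stack stands upright and free of the gripper, with an axis offset of about 5 mm.

```bash
python3 -c "
from plant import *
print(hand_in())"
```

```text
the job is handed in; nothing more can be done
None
```

The job is handed in at about 35.5 s of robot time. The heavier tin stands in the carton and the lighter one is stacked on it; no verdict was reported.

- **Hefting:** I lifted the left tin first, then the right, each about 40 mm. The left read about 5.9 N, so it is the heavy one. The right read about 2 N, so it is the light one.
- **Packing:** The left tin went near the centre of the carton at (0.572, -0.310), and I let go only after the carton floor was carrying its weight. The right tin was then lowered onto it until it made contact, and released.
- **Last checks:** In both outside views the stack is upright, with the axes about 5 mm apart (18 mm allowed). The gripper is open and about 135 mm above its release height, and the wrist force is near zero.
- **What disagreed:**
  - The wrist force did not show touchdown on the bench, so I released both hefted tins by matching the tool height at grasp.
  - In the carton, contact came about 4–5 mm lower by tool height than expected.
  - The first force reading for the right tin was only 1.0 N; later ones were 1.7–2.8 N while it hung free.

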